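Crank the coffee mill through its heavy point

ROBOT

A 6-joint arm with a two-finger parallel gripper is mounted at the origin on a cart in front of the work surface, level with it; the furniture and walls round the work are solid. World frame = base frame: x ahead of the robot, y to its left, z up, the work surface at z = 0. Lengths are in mm, angles in rad, forces in N, time in s.
With the tool pointing down it reaches from about 350 to 775 mm from the base axis. Payload 7.3 kg.
Tool frame: the origin (TCP) lies on the centre line of the jaws, within the pads' length; the fingertips stand 17 mm ahead of it and the grasp point (between the pads) lies 2 mm behind it; z points along the fingers, y is the line along which they close (so a half turn about z gives the same grasp; the last joint's range is limited). The gripper opens to 92 mm and grips with 3 to 60 N. Pads are 19 mm wide; open, the fingers measure 130 mm over their backs; the gripper's body (75 mm by 190 mm) begins 47 mm behind the grasp point.
Start: joints at [1.041, 0.342, 1.524, -0, 1.275, -0.146], TCP at [196.572, 486.832, 218.141] pointing down, gripper open.
Joint ranges: [-2.53, 2.53], [-0.77, 2.02], [0.04, 2.7], [-1, 4.14], [0.28, 2.66], [-3.11, 3.11]. Speed limits (rad/s): [2.57, 2.57, 3.14, 3.14, 3.14, 3.14].

INTERFACE

Orientations are given as [roll, pitch, yaw] about the fixed x, y, z axes, in that order (R = Rz(yaw) Ry(pitch) Rx(roll)).
In Python, from plant import bot gives the robot as it stands. The module is installed in compiled form; this text tells all that it offers.
- The arm moves only by the shell command python3 -m pendant 'ROWS'. ROWS is JSON, a list of rows, each a list of 3 entries, a list of its own where there are three numbers: the shift along the world's x, y, z as a fraction of full scale, then the turn, a rotation vector about the world's x, y, z as a fraction of full scale, then the opening, from -1 (shut) to 1 (fully open), so that 0 is half open. In form: [[[tx, ty, tz], [rx, ry, rz], claw], ...]. A call has exactly 10 rows; each row shifts and turns the commanded pose from where the row before left it; what a row does not reach is not made up. Full scale, the value 1, is 30 mm for a shift and 0.12 rad for a turn. A row lasts 1/12 s, in which the tool goes at most 41.7 mm and 7.16 degrees, less where a joint would pass 70% of its speed; a pose out of reach is approached as far as the arm can. A call with a number of a shift or a turn outside -1 to 1 is refused whole. A call with a gripper value outside its range is refused whole. The fingers move at their own pace and stop on an object; the grip force is fixed at half the most. Time passes only in rows, so rows that do not move let the fingers close, or fill a call up. It gives the time, the measured TCP pose, the force, the opening and the grip force at its end, in the units of the state.
- bot.get_obs(): the state, without advancing time (a new reading comes with each control period).
- bot.capture(name): name is "scene" or "side" or "wrist"; returns the picture (400x640x3 uint8, blue, green, red); there is no depth.
- bot.camera_params(name): a dict with "fovy" (degrees; the focal length in pixels is half the picture's height over the tangent of half this angle, whatever the lens; pixels are square), "cx", "cy" (the principal point, pixels), "camera_from_world" (4x4, takes a point from world to camera coordinates). Camera axes: x right, y down, z forward; pixel columns grow to the right and rows downward; lengths in mm; the calibration is good to about 2 mm. A picture is of the moment at which its call begins: read the wrist's pose just before it. camera_params takes no time and is no camera call; for the wrist camera it gives the pose at the moment of the call.
- bot.close_job(): hands the job in; it is judged then, once.
The state is a dict: "time": time; "joint_positions": joint angles; "dq": joint speeds; "tau": joint torques, N m; "tool_pos": TCP position; "tcp_rot": TCP orientation; "contact_force": force on the tool from outside, world axes, zero at the start; "moment": the same for the moment, N m; "grip_width": finger opening in mm; "finger_force": force on a finger pad.
Only numpy, scipy, OpenCV 4.12 (cv2) and the standard library are available. Lean on these libraries where they do the work, as an engineer would, in place of code of your own. Each camera call takes 0.05 s, during which the arm holds its last target. There are 200 camera calls.

TASK

Turn the crank of the square wooden coffee mill (the one with the little drawer) by its knob, clockwise as seen from above, one and a half turns, so that it comes to rest parked over the drawer. It goes heavy at one point in each turn: push through at a calm, steady pace of about five seconds a turn, without letting the crank jump ahead or run back. Then let go, and leave the crank of the slim round spice grinder as it is.

Things in the scene. Friction and masses are not known exactly. Their poses are not given: they have to be found in the camera images.
- mill: coffee mill: square wooden box, 120x120 mm foot, 66 mm high, steel dome on top; fixed on a wooden cover board 20 mm thick over the front burners. Origin: centre of its underside; z up; the crank's axis is the vertical through the origin. Little drawer with brass button on its -x side. The flat crank arm reaches 80 mm from the axis; arm and nut end at most 109 mm above the origin; only the knob is higher.
- mill_grip (a point): point to grip in the crank's knob: on the knob's axis, 70 mm from the crank's axis, 133 mm above the mill's origin. The knob is an upright dark wooden barrel 23 mm in diameter, from 105 to 151 mm above the mill's origin. It spins freely about its own vertical axis, so a gripper need not turn with the crank. Beyond x = 0.58 m the hood hangs 0.63 m above the stove: come in low.
- mill_crank (a joint): angle of the mill's crank, rad: 0 at the start, knob on the mill's +x side (away from the drawer); grows clockwise seen from above (pi/2: knob on the mill's -y side; pi and 3 pi: over the drawer). It stays where it is left. Turning takes about 1 to 5 N at the knob for most of the turn and about 8 to 11 N at the heavy point near pi/2 and again near 5 pi/2.
- grinder_crank (a joint): angle of the crank of the other grinder, rad, 0 at the start: a slim round steel spice grinder, 66 mm in diameter and about 136 mm high with its 45 mm crank and small black ball knob, fixed on the same board beside the mill. Not to be turned.

How it is judged:
By the outcome, as a careful person would: the job done as asked, in the order asked, and still so for the second after the job is handed in, with the robot touching nothing.
It also fails if it takes over 45 s, if anything falls off the work surface, if the arm or the gripper's body presses on something with over 40 N, if the wrist force passes 120 N, or if a joint passes its speed limit or range.

## Working session

There is one attempt and no reset: what is moved stays moved. The work goes in short steps, Python scripts to look and compute and a shell command to move; the robot and the scene stay as the last step left them, time stands still between calls to the robot, and variables do not carry over. Pictures are saved under pics/ and viewed, at most 10 in all, crops included, and the job is handed in when it is done.

```bash
mkdir -p pics; cat > h.py <<'E'
import numpy as np,cv2
from plant import bot
def ray(name,u,v):
    p=bot.camera_params(name);f=200/np.tan(np.radians(p["fovy"])/2)
    T=np.array(p["camera_from_world"]);R=T[:3,:3];t=T[:3,3]
    d=R.T@np.array([(u-p["cx"])/f,(v-p["cy"])/f,1]);return -R.T@t,d
def onz(name,u,v,z):
    o,d=ray(name,u,v);return o+d*(z-o[2])/d[2]
def proj(name,P):
    p=bot.camera_params(name);f=200/np.tan(np.radians(p["fovy"])/2)
    c=np.array(p["camera_from_world"])@np.append(P,1);return f*c[:2]/c[2]+[p["cx"],p["cy"]]
def tri(a,b):
    (o,d),(q,e)=a,b;s=np.linalg.lstsq(np.c_[d,-e],q-o,rcond=None)[0]
    x,y=o+d*s[0],q+e*s[1];return (x+y)/2,np.linalg.norm(x-y)
E
python3 - <<'E'
from h import *
o=bot.get_obs();print(o)
for n in("scene","side"):
    p=bot.camera_params(n);print(n,p)
a=[bot.capture(n) for n in("scene","side")]
for n,i in zip(("scene","side"),a): cv2.imwrite(f"pics/{n}0.png",i)
E
```

```text
{'time': 0.0, 'joint_positions': array([ 1.04099855e+00,  3.42716179e-01,  1.52497871e+00, -1.48575292e-06,
        1.27537806e+00, -1.46000730e-01]), 'dq': array([ 0.00020695,  0.00045876, -0.00185384, -0.00058641,  0.0001516 ,
       -0.00142564]), 'tau': array([ 1.61944776e-03, -4.31245422e+01, -2.44222802e+01,  7.18597183e-02,
        5.59482677e-02, -2.06335158e-04]), 'tool_pos': array([196.36105148, 486.46879594, 217.46172818]), 'tcp_rot': array([-3.14012790e+00, -2.13951406e-04,  2.75779589e+00]), 'contact_force': array([-0.22516412,  0.04055422,  0.0030793 ]), 'moment': array([0.03673791, 0.00351329, 0.0136506 ]), 'finger_force': 0.0, 'grip_width': 91.69802504468502}
scene {'fovy': 52.53913282798304, 'cx': 317.8094430108912, 'cy': 198.3865181007025, 'camera_from_world': array([[-9.97210594e-01,  7.20852610e-02, -1.93583486e-02,
         5.67257694e+02],
       [ 4.76333174e-02,  4.14945926e-01, -9.08598341e-01,
         1.05992049e+02],
       [-5.74638807e-02, -9.06985994e-01, -4.17222133e-01,
         9.01439356e+02],
       [ 0.00000000e+00,  0.00000000e+00,  0.00000000e+00,
         1.00000000e+00]])}
side {'fovy': 55.58760569419134, 'cx': 320.57364005226196, 'cy': 199.5696360415807, 'camera_from_world': array([[-9.40689768e-01, -3.38700917e-01, -1.96073762e-02,
         5.22267355e+02],
       [-1.94960680e-01,  5.86962651e-01, -7.85789526e-01,
         2.17741315e+02],
       [ 2.77656430e-01, -7.35361500e-01, -6.18183121e-01,
         7.56885003e+02],
       [ 0.00000000e+00,  0.00000000e+00,  0.00000000e+00,
         1.00000000e+00]])}
```

View pics/scene0.png

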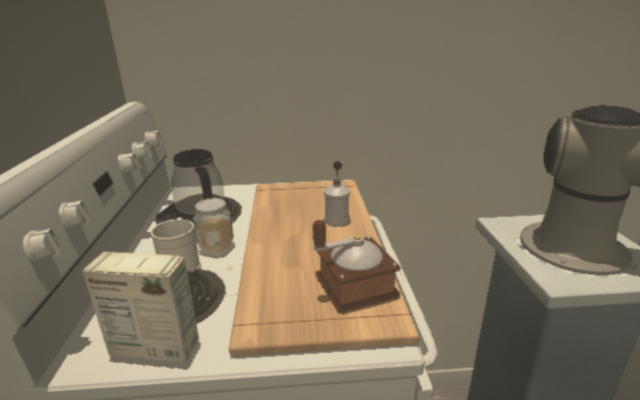

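View pics/side0.png

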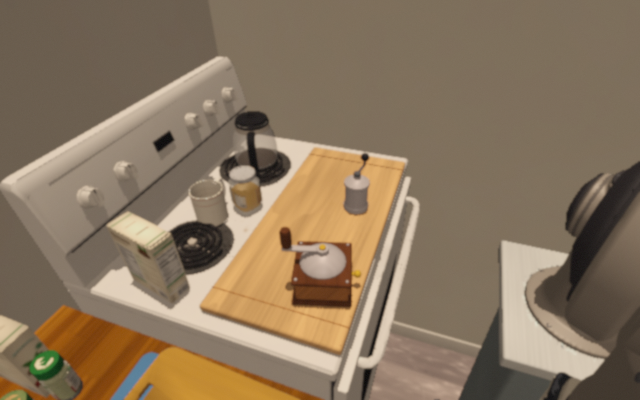

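The scene view shows the mill with its knob near (319,234), the crank nut near (358,240), and the spice grinder at (337,200). The side view shows the knob near (286,238), the nut near (322,249), and the brass button at (357,274).

```bash
python3 - <<'E'
from h import *
K={};out=[]
for n,(x,y,w,h) in {"scene":(300,150,100,160),"side":(270,145,100,160)}.items():
    i=cv2.imread(f"pics/{n}0.png");c=i[y:y+h,x:x+w]
    out.append(cv2.resize(c,None,fx=4,fy=3.75*1,interpolation=cv2.INTER_CUBIC))
    kx,ky=(319,234) if n=="scene" else (286,238)
    m=(i.max(2)<75).astype(np.uint8)
    N,l,s,ce=cv2.connectedComponentsWithStats(m)
    for j in range(1,N):
        if s[j,4]>15 and abs(ce[j,0]-kx)<60 and abs(ce[j,1]-ky)<90:print(n,s[j],ce[j])
cv2.imwrite("pics/crop.png",np.hstack(out))
a,b=ray("scene",319,234),ray("side",286,238);print("knob",tri(a,b))
print("nut",tri(ray("scene",358,240),ray("side",322,249)))
print("ball",tri(ray("scene",337.5,165),ray("side",365,157)))
E
```

```text
scene [334 162   7   8  43] [336.97674419 165.3255814 ]
side [221 156  18  22 179] [228.96648045 164.72625698]
side [281 233  10  16 117] [285.5982906  240.24786325]
side [294 295  56  11 289] [322.06920415 302.0449827 ]
knob (array([573.85348446, 135.90707046, 142.43032764]), np.float64(0.09472884989399605))
nut (array([505.36499272, 121.78059508, 119.43317614]), np.float64(2.6918752283167517))
ball (array([ 503.69939114, -192.99637696,  144.06734094]), np.float64(0.9109554492890445))
```

View pics/crop.png

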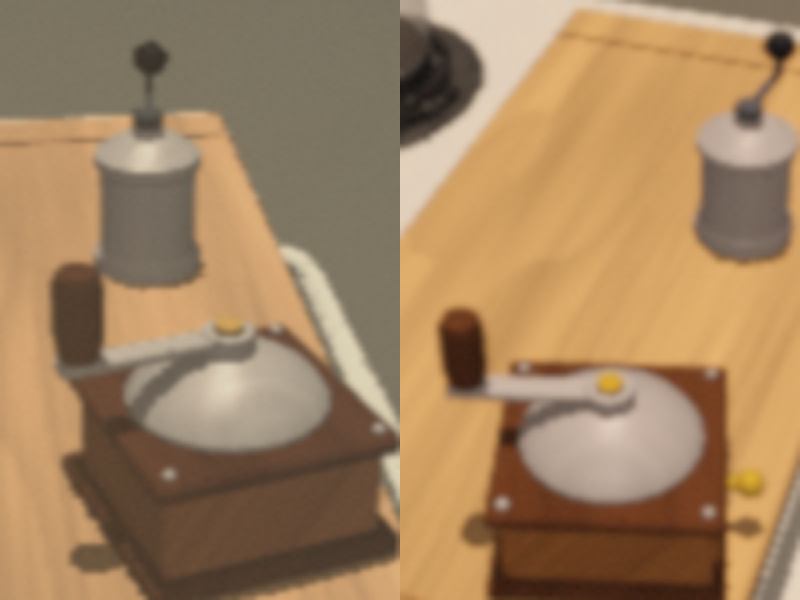

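Both views show the knob cleanly: the barrel centre is at scene (319.3,234) and side (285.5,238). The brass nut top is at scene (357,237) and side (322.5,247).

```bash
python3 - <<'E'
from h import *
k=tri(ray("scene",319.3,234),ray("side",285.5,238));n=tri(ray("scene",357,237),ray("side",322.5,247.1))
print(k,n,np.hypot(*(k[0]-n[0])[:2]),np.degrees(np.arctan2(*(k[0]-n[0])[[1,0]])))
for z in (128,):print(onz("scene",357,237,z),onz("side",322.5,247.1,z))
for z in (148,):print(onz("scene",319.3,234,z),onz("side",285.5,238,z))
# dome centre, board near edge; drawer button
print("button",onz("side",357.3,273.5,45))
# top plate screws (side crop) at z=20+66
P=[onz("side",270+(x-400)/4,145+y/3.75,86) for x,y in((523,367),(711,373),(708,512),(502,504))]
P=np.array(P);print(P,P.mean(0)); 
for a,b in((0,1),(1,2),(3,2),(0,3)):print(P[a]-P[b],np.degrees(np.arctan2(*(P[a]-P[b])[[1,0]])))
S=[onz("scene",300+x/4,150+y/3.75,86) for x,y in((377,427),(169,474),(277,328))];print(np.array(S))
E
```

```text
(array([573.69899645, 137.9721319 , 143.91426289]), np.float64(0.6219317564867011)) (array([505.9504036 , 118.36373549, 122.58403631]), np.float64(0.5119526986519934)) 70.52915031275064 16.14196784410858
[507.44972378 127.9870913  128.        ] [504.28036122 123.09982176 128.        ]
[574.01024098 145.63309397 148.        ] [571.96177975 141.42391524 148.        ]
button [439.73063771  94.75351467  45.        ]
[[566.27384503  87.17069551  86.        ]
 [471.56593656  60.14345063  86.        ]
 [444.91754453 154.56770038  86.        ]
 [538.73999595 181.21054528  86.        ]] [505.37433052 120.77309795  86.        ]
[94.70790847 27.02724488  0.        ] 15.927408085826698
[ 26.64839203 -94.42424974   0.        ] -74.23988334898128
[93.82245142 26.6428449   0.        ] 15.853002950598198
[ 27.53384909 -94.03984977   0.        ] -73.68054102681981
[[445.90937362 154.29214461  86.        ]
 [539.79671024 181.66867233  86.        ]
 [471.84920545  60.77497507  86.        ]]
```

```bash
python3 - <<'E'
from h import *
print("box base",onz("side",183,299,0),onz("scene",191,358,0))
print("box base left",onz("scene",106,352,0), onz("side",128,265,0))
print("box top near corner",tri(ray("scene",187,262),ray("side",181,258)))
print("box topleft",tri(ray("scene",92,262),ray("side",114,221)))
print("jar lid",tri(ray("scene",211,205),ray("side",243,173)))
print("cup rim",tri(ray("scene",174,228),ray("side",208,188)))
print("knob grip proj",proj("scene",[573,140.3,148]),proj("side",[573,140.3,148]))
E
```

```text
box base [774.67118437 241.12377434   0.        ] [7.84252214e+02 2.51199480e+02 5.68434189e-14]
box base left [922.34601174 226.30032654   0.        ] [953.38076196 202.1618718    0.        ]
box top near corner (array([757.98212702, 231.67976651, 144.91177302]), np.float64(41.08052684507373))
box topleft (array([907.24846607, 217.7723108 , 161.91508013]), np.float64(1.9491549743677519))
jar lid (array([795.66051024, -84.5637991 , 103.65090569]), np.float64(0.28685546687203534))
cup rim (array([862.40000543, -19.36259029,  85.90715874]), np.float64(0.15484959857148037))
knob grip proj [319.6607642  232.39511602] [285.24070702 237.48711666]
```

```bash
python3 -m pendant '[[[0.3,-0.27,0],[0,0,-0.19],1],[[0.6,-0.55,0],[0,0,-0.38],1],[[0.6,-0.55,0],[0,0,-0.38],1],[[0.6,-0.55,0],[0,0,-0.38],1],[[0.6,-0.55,0],[0,0,-0.38],1],[[0.6,-0.55,0],[0,0,-0.38],1],[[0.6,-0.55,0],[0,0,-0.38],1],[[0.6,-0.55,0],[0,0,-0.38],1],[[0.6,-0.55,0],[0,0,-0.38],1],[[0.6,-0.55,0],[0,0,-0.38],1]]'
python3 -m pendant '[[[0.6,-0.55,0],[0,0,-0.38],1],[[0.6,-0.55,0],[0,0,-0.38],1],[[0.6,-0.55,0],[0,0,-0.38],1],[[0.6,-0.55,0],[0,0,-0.38],1],[[0.6,-0.55,0],[0,0,-0.38],1],[[0.6,-0.55,0],[0,0,-0.38],1],[[0.6,-0.55,0],[0,0,-0.38],1],[[0.6,-0.55,0],[0,0,-0.38],1],[[0.6,-0.55,0],[0,0,-0.38],1],[[0.3,-0.28,0],[0,0,-0.19],1]]'
```

```text
time: 0.93
tool_pos: [368.5, 328.5, 218.0]
tcp_rot: [-3.141, 0.0, 2.321]
contact_force: [-0.3, 0.6, -0.3]
grip_width: 92.0
finger_force: 0.0
time: 1.77
tool_pos: [540.2, 170.5, 217.7]
tcp_rot: [-3.141, 0.001, 1.886]
contact_force: [-0.5, 0.2, 0.6]
grip_width: 91.8
finger_force: 0.0
```

```bash
python3 -m pendant '[[[0.2,-0.18,0],[0,0,-0.1],1],[[0.3,-0.28,0],[0,0,-0.14],1],[[0.3,-0.27,0],[0,0,-0.1],1],[[0.2,-0.18,0],[0,0,0],1],[[0.09,-0.1,0],[0,0,0],1],[[0,0,0],[0,0,0],1],[[0,0,0],[0,0,0],1],[[0,0,0],[0,0,0],1],[[0,0,0],[0,0,0],1],[[0,0,0],[0,0,0],1]]'
python3 - <<'E'
from h import *
p=bot.camera_params("wrist");print(bot.get_obs()["tool_pos"])
np.save("w.npy",[0]);print(proj("wrist",[573,140.3,171]),proj("wrist",[573,140.3,148]),proj("wrist",[505.4,120.8,129]))
i=bot.capture("wrist");cv2.imwrite("pics/w1.png",i)
s=bot.capture("side");cv2.imwrite("pics/s1.png",s)
E
```

```text
time: 2.6
tool_pos: [571.0, 143.4, 218.3]
tcp_rot: [3.141, -0.0, 1.851]
contact_force: [-0.9, 0.8, 0.6]
grip_width: 91.7
finger_force: 0.0
[570.9943236  143.4391023  218.27411066]
[318.25474271 222.57191845] [318.01761343 212.39044983] [234.55211708 205.26903031]
```

View pics/w1.png

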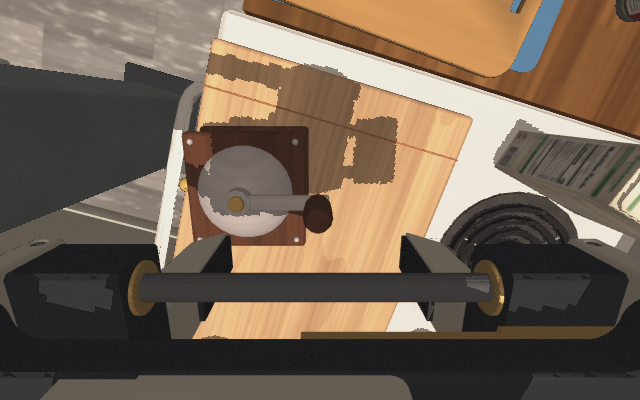

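The wrist view shows the knob at (318,216) and the nut at (236,204). Both are within about 1 px of the predictions, so I'm descending.

```bash
python3 -m pendant '[[[0.07,-0.1,-0.15],[0,0,0],1],[[0,0,-0.3],[0,0,0],1],[[0,0,-0.3],[0,0,0],1],[[0,0,-0.35],[0,0,0],1],[[0,0,-0.35],[0,0,0],1],[[0,0,-0.3],[0,0,0],1],[[0,0,-0.2],[0,0,0],1],[[0,0,-0.15],[0,0,0],1],[[0,0,0],[0,0,0],1],[[0,0,0],[0,0,0],1]]'
python3 - <<'E'
from h import *
print(bot.get_obs()["tool_pos"],onz("wrist",318,216,0)*0)
for P in([573,140.3,171],[573,140.3,148],[505.4,120.8,129]):print(proj("wrist",P))
i=bot.capture("wrist");cv2.imwrite("pics/w2.png",i)
E
```

```text
time: 3.53
tool_pos: [573.5, 140.1, 155.1]
tcp_rot: [3.141, 0.0, 1.851]
contact_force: [0.3, 0.3, 0.2]
grip_width: 91.9
finger_force: 0.0
[573.470237   140.05793814 155.12507952] [0. 0. 0.]
[316.51786816 257.60024654]
[316.40976655 239.93753766]
[208.05103822 228.29842267]
```

View pics/w2.png

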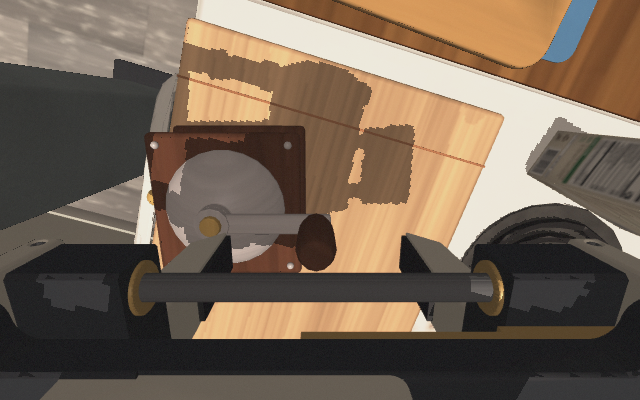

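The knob (top near (316,255)) is centred between the jaws, with the nut at (209,226). I'm closing the gripper.

```bash
python3 -m pendant '[[[0,0,0],[0,0,0],0],[[0,0,0],[0,0,0],-0.3],[[0,0,0],[0,0,0],-0.45],[[0,0,0],[0,0,0],-0.5],[[0,0,0],[0,0,0],-0.6],[[0,0,0],[0,0,0],-0.8],[[0,0,0],[0,0,0],-1],[[0,0,0],[0,0,0],-1],[[0,0,0],[0,0,0],-1],[[0,0,0],[0,0,0],-1]]'
cat > plan.py <<'E'
from h import *
# knob angle from mill +x: phi clockwise; cumulative path from phi 0 to 3pi, 6 deg/row with ramps
y=np.radians(16.0);R=70
st=np.r_[1,3,5,[6]*86,6,5,3,1]; st=st*540/st.sum()
ph=np.radians(np.r_[0,np.cumsum(st)])
p=np.c_[R*np.cos(y-ph),R*np.sin(y-ph)]/30
r=np.round(p-p[0],2);d=np.round(np.diff(r,axis=0),2)
for k in range(0,len(d),10):print(k,"deg",round(np.degrees(ph[min(k+10,len(d))])),"pos",np.round((p[min(k+10,len(d))]-p[0])*30,1),[[float(a)+0.,float(b)+0.] for a,b in d[k:k+10]])
E
python3 plan.py
```

```text
time: 4.42
tool_pos: [573.4, 140.0, 155.1]
tcp_rot: [3.142, 0.0, 1.851]
contact_force: [-0.3, 0.4, 0.6]
grip_width: 29.4
finger_force: 0.0
0 deg 51 pos [ -9.9 -59.4] [[0.01, -0.04], [0.03, -0.12], [0.03, -0.2], [0.02, -0.24], [-0.01, -0.25], [-0.03, -0.24], [-0.06, -0.24], [-0.09, -0.22], [-0.1, -0.22], [-0.13, -0.21]]
10 deg 111 pos [-73.4 -89. ] [[-0.15, -0.19], [-0.17, -0.18], [-0.19, -0.16], [-0.2, -0.13], [-0.22, -0.12], [-0.22, -0.09], [-0.24, -0.07], [-0.24, -0.04], [-0.24, -0.02], [-0.25, 0.01]]
20 deg 171 pos [-130.7  -48.9] [[-0.24, 0.04], [-0.24, 0.06], [-0.22, 0.08], [-0.22, 0.11], [-0.21, 0.13], [-0.19, 0.15], [-0.18, 0.17], [-0.16, 0.18], [-0.13, 0.21], [-0.12, 0.21]]
30 deg 231 pos [-124.6   20.9] [[-0.09, 0.23], [-0.07, 0.23], [-0.04, 0.24], [-0.02, 0.25], [0.01, 0.24], [0.04, 0.24], [0.06, 0.24], [0.08, 0.23], [0.11, 0.22], [0.13, 0.21]]
40 deg 291 pos [-61.2  50.4] [[0.15, 0.19], [0.17, 0.17], [0.18, 0.16], [0.21, 0.14], [0.21, 0.11], [0.23, 0.09], [0.23, 0.07], [0.24, 0.04], [0.25, 0.02], [0.24, -0.01]]
50 deg 351 pos [-3.8 10.3] [[0.24, -0.03], [0.24, -0.06], [0.23, -0.09], [0.22, -0.1], [0.21, -0.13], [0.19, -0.15], [0.17, -0.17], [0.16, -0.19], [0.14, -0.2], [0.11, -0.22]]
60 deg 411 pos [ -9.9 -59.4] [[0.09, -0.22], [0.07, -0.24], [0.04, -0.24], [0.02, -0.24], [-0.01, -0.25], [-0.03, -0.24], [-0.06, -0.24], [-0.09, -0.22], [-0.1, -0.22], [-0.13, -0.21]]
70 deg 471 pos [-73.4 -89. ] [[-0.15, -0.19], [-0.17, -0.18], [-0.19, -0.16], [-0.2, -0.13], [-0.22, -0.12], [-0.22, -0.09], [-0.24, -0.07], [-0.24, -0.04], [-0.24, -0.02], [-0.25, 0.01]]
80 deg 531 pos [-130.7  -48.9] [[-0.24, 0.04], [-0.24, 0.06], [-0.22, 0.08], [-0.22, 0.11], [-0.21, 0.13], [-0.19, 0.15], [-0.18, 0.17], [-0.16, 0.18], [-0.13, 0.21], [-0.12, 0.21]]
90 deg 540 pos [-134.6  -38.6] [[-0.08, 0.19], [-0.03, 0.11], [-0.02, 0.04]]
```

Not closed fully yet.

```bash
python3 -m pendant '[[[0,0,0],[0,0,0],-1],[[0,0,0],[0,0,0],-1],[[0,0,0],[0,0,0],-1],[[0,0,0],[0,0,0],-1],[[0,0,0],[0,0,0],-1],[[0,0,0],[0,0,0],-1],[[0,0,0],[0,0,0],-1],[[0,0,0],[0,0,0],-1],[[0,0,0],[0,0,0],-1],[[0,0,0],[0,0,0],-1]]'
```

```text
time: 5.25
tool_pos: [573.4, 140.0, 155.0]
tcp_rot: [3.142, 0.0, 1.851]
contact_force: [1.6, 0.5, -1.6]
grip_width: 18.4
finger_force: 27.9
```

```bash
python3 - <<'E'
from h import *
w=bot.capture("wrist");s=bot.capture("side");c=bot.capture("scene")
cv2.imwrite("pics/g.png",np.hstack([cv2.resize(w[150:350,220:420],(400,400),interpolation=2),cv2.resize(s[180:280,240:340],(400,400),interpolation=2)]))
E
```

```text
(no output)
```

View pics/g.png

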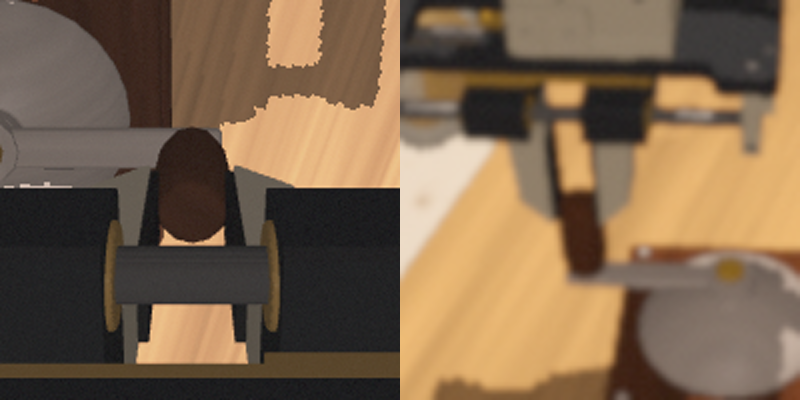

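```bash
python3 - <<'E'
from h import *
t=bot.get_obs()["tool_pos"];print(t)
for dz in(-30,-17,0,16):
    P=t+[0,0,dz];print(dz,(proj("wrist",P)-[220,150])*2,(proj("side",P)-[240,180])*4)
i=bot.capture("side");cv2.imwrite("pics/s2.png",i);c=bot.capture("scene");cv2.imwrite("pics/c2.png",c)
cv2.imwrite("pics/g2.png",cv2.resize(c[170:270,270:400],(780,600),interpolation=2))
P=t+[0,0,-17];print((proj("scene",P)-[270,170])*6,(proj("scene",t+[0,0,16])-[270,170])*6)
E
```

```text
[573.4044879  140.04145866 155.10701087]
-30 [193.8305592  153.16972162] [184.06100144 263.60047654]
-17 [193.99683549 168.23706837] [182.00289602 244.34254876]
0 [194.24893361 191.08127357] [179.24193628 218.50793263]
16 [194.53167088 216.70188553] [176.56844221 193.49174276]
[297.07467832 404.72040641] [294.96677919 300.74666895]
```

View pics/g2.png

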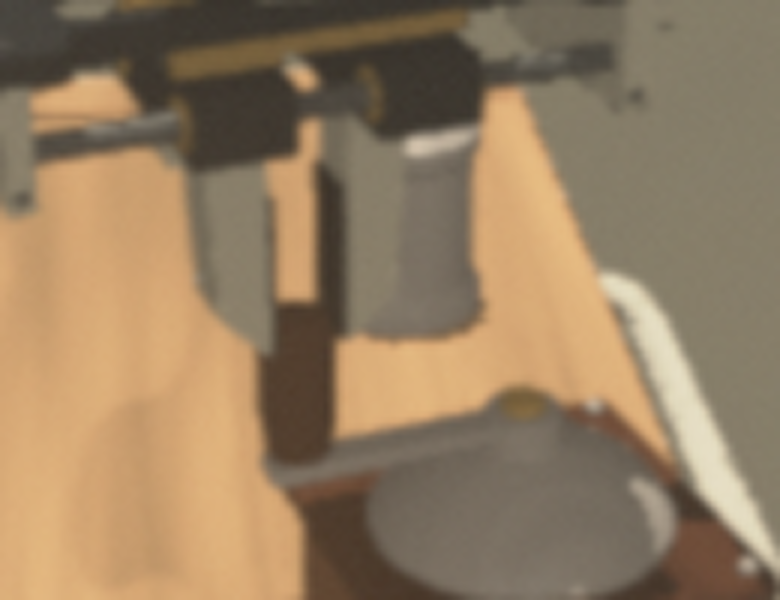

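The scene crop shows the knob spanning rows 300–460, with the fingertips ending near row 350. That looks higher than expected, so I'm triangulating the tips.

```bash
python3 - <<'E'
from h import *
print(tri(ray("scene",315,228.8),ray("side",278.8,234.5)))
print(tri(ray("scene",327.5,225.8),ray("side",291.8,233.8)))
print("knob top",tri(ray("scene",320.3,220),ray("side",284.5,227.5)),"bottom",tri(ray("scene",319.8,246.5),ray("side",285.8,248.3)))
i=cv2.imread("pics/s2.png")
cv2.imwrite("pics/g3.png",cv2.resize(i[190:265,240:340],(800,600),interpolation=2))
E
```

```text
(array([581.3265744 , 148.51595763, 160.2066234 ]), np.float64(0.7116905307852139))
(array([559.68659715, 137.52091477, 158.63171924]), np.float64(0.7923436311630374))
knob top (array([572.16844236, 139.85363415, 172.14761205]), np.float64(2.204178392940246)) bottom (array([573.17227663, 142.62307383, 121.55888968]), np.float64(0.7294043452879043))
```

View pics/g3.png

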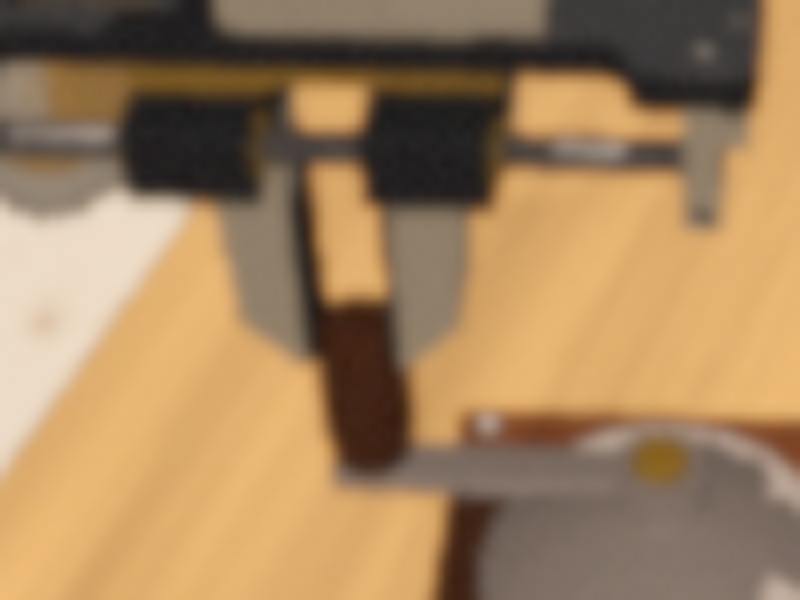

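Three views agree that the fingertips are near z≈158, so only the rounded top 14 mm of the knob is held (width 18.4 instead of 23 mm). I'll open, go lower in small steps while watching the force, and regrip.

```bash
python3 -m pendant '[[[0,0,0],[0,0,0],0.1],[[0,0,0],[0,0,0],0.1],[[0,0,0],[0,0,0],0.1],[[0,0,0],[0,0,0],0.1],[[0,0,0],[0,0,0],0.1],[[0,0,0],[0,0,0],0.1],[[0,0,-0.05],[0,0,0],0.1],[[0,0,-0.07],[0,0,0],0.1],[[0,0,-0.07],[0,0,0],0.1],[[0,0,-0.05],[0,0,0],0.1]]'
```

```text
time: 6.33
tool_pos: [573.2, 140.0, 147.5]
tcp_rot: [-3.141, -0.0, 1.851]
contact_force: [0.2, -0.5, 0.5]
grip_width: 50.9
finger_force: 0.0
```

```bash
python3 -m pendant '[[[0,0,-0.03],[0,0,0],0.1],[[0,0,-0.03],[0,0,0],0.1],[[0,0,-0.03],[0,0,0],0.1],[[0,0,-0.03],[0,0,0],0.1],[[0,0,0],[0,0,0],0.1],[[0,0,0],[0,0,0],0.1],[[0,0,0],[0,0,0],-0.4],[[0,0,0],[0,0,0],-0.4],[[0,0,0],[0,0,0],-0.4],[[0,0,0],[0,0,0],-0.4]]'
python3 - <<'E'
from h import *
s=bot.capture("side");c=bot.capture("scene")
cv2.imwrite("pics/g4.png",np.hstack([cv2.resize(s[190:265,240:340],(400,300),interpolation=2),cv2.resize(c[190:265,270:370],(400,300),interpolation=2)]))
E
```

```text
time: 7.17
tool_pos: [573.4, 140.0, 144.4]
tcp_rot: [3.141, 0.0, 1.851]
contact_force: [0.3, 0.7, -0.3]
grip_width: 29.5
finger_force: 0.0
```

View pics/g4.png

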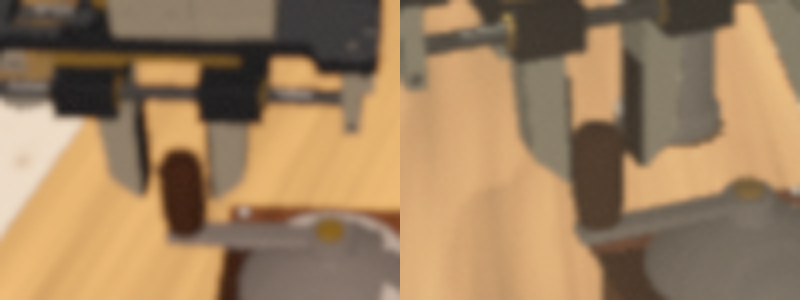

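The fingertips now reach about halfway down the knob and touch nothing. I'll go 6 mm lower and grip.

```bash
python3 -m pendant '[[[0,0,-0.05],[0,0,0],-0.4],[[0,0,-0.05],[0,0,0],-0.4],[[0,0,-0.05],[0,0,0],-0.4],[[0,0,-0.05],[0,0,0],-0.4],[[0,0,0],[0,0,0],-0.5],[[0,0,0],[0,0,0],-0.7],[[0,0,0],[0,0,0],-1],[[0,0,0],[0,0,0],-1],[[0,0,0],[0,0,0],-1],[[0,0,0],[0,0,0],-1]]'
```

```text
time: 8.1
tool_pos: [573.4, 140.1, 138.1]
tcp_rot: [3.142, -0.0, 1.851]
contact_force: [1.4, 0.8, -4.0]
grip_width: 22.0
finger_force: 30.0
```

Gripped at 22 mm with 30 N. Starting the turn.

```bash
python3 -m pendant '[[[0.01,-0.04,0],[0,0,0],-1],[[0.03,-0.12,0],[0,0,0],-1],[[0.03,-0.2,0],[0,0,0],-1],[[0.02,-0.24,0],[0,0,0],-1],[[-0.01,-0.25,0],[0,0,0],-1],[[-0.03,-0.24,0],[0,0,0],-1],[[-0.06,-0.24,0],[0,0,0],-1],[[-0.09,-0.22,0],[0,0,0],-1],[[-0.1,-0.22,0],[0,0,0],-1],[[-0.13,-0.21,0],[0,0,0],-1]]'
```

```text
time: 8.93
tool_pos: [563.4, 80.5, 138.2]
tcp_rot: [3.141, -0.001, 1.85]
contact_force: [3.2, 7.0, -6.8]
grip_width: 21.7
finger_force: 30.0
```

```bash
python3 -m pendant '[[[-0.15,-0.19,0],[0,0,0],-1],[[-0.17,-0.18,0],[0,0,0],-1],[[-0.19,-0.16,0],[0,0,0],-1],[[-0.2,-0.13,0],[0,0,0],-1],[[-0.22,-0.12,0],[0,0,0],-1],[[-0.22,-0.09,0],[0,0,0],-1],[[-0.24,-0.07,0],[0,0,0],-1],[[-0.24,-0.04,0],[0,0,0],-1],[[-0.24,-0.02,0],[0,0,0],-1],[[-0.25,0.01,0],[0,0,0],-1]]'
```

```text
time: 9.77
tool_pos: [501.5, 51.0, 138.4]
tcp_rot: [3.136, 0.0, 1.85]
contact_force: [11.0, 6.3, -12.5]
grip_width: 21.9
finger_force: 30.0
```

```bash
python3 -m pendant '[[[-0.24,0.04,-0.01],[0,0,0],-1],[[-0.24,0.06,-0.01],[0,0,0],-1],[[-0.22,0.08,0],[0,0,0],-1],[[-0.22,0.11,0],[0,0,0],-1],[[-0.21,0.13,0],[0,0,0],-1],[[-0.19,0.15,0],[0,0,0],-1],[[-0.18,0.17,0],[0,0,0],-1],[[-0.16,0.18,0],[0,0,0],-1],[[-0.13,0.21,0],[0,0,0],-1],[[-0.12,0.21,0],[0,0,0],-1]]'
```

```text
time: 10.6
tool_pos: [443.0, 90.5, 138.1]
tcp_rot: [3.14, 0.001, 1.85]
contact_force: [5.0, 1.2, -5.6]
grip_width: 21.7
finger_force: 30.0
```

```bash
python3 -m pendant '[[[-0.09,0.23,0],[0,0,0],-1],[[-0.07,0.23,0],[0,0,0],-1],[[-0.04,0.24,0],[0,0,0],-1],[[-0.02,0.25,0],[0,0,0],-1],[[0.01,0.24,0],[0,0,0],-1],[[0.04,0.24,0],[0,0,0],-1],[[0.06,0.24,0],[0,0,0],-1],[[0.08,0.23,0],[0,0,0],-1],[[0.11,0.22,0],[0,0,0],-1],[[0.13,0.21,0],[0,0,0],-1]]'
```

```text
time: 11.43
tool_pos: [448.9, 161.5, 137.8]
tcp_rot: [-3.141, 0.0, 1.851]
contact_force: [1.0, -4.2, 1.4]
grip_width: 21.8
finger_force: 30.0
```

```bash
python3 -m pendant '[[[0.15,0.19,0],[0,0,0],-1],[[0.17,0.17,0],[0,0,0],-1],[[0.18,0.16,0],[0,0,0],-1],[[0.21,0.14,0],[0,0,0],-1],[[0.21,0.11,0],[0,0,0],-1],[[0.23,0.09,0],[0,0,0],-1],[[0.23,0.07,0],[0,0,0],-1],[[0.24,0.04,0],[0,0,0],-1],[[0.25,0.02,0],[0,0,0],-1],[[0.24,-0.01,0],[0,0,0],-1]]'
```

```text
time: 12.27
tool_pos: [512.3, 190.9, 137.7]
tcp_rot: [-3.14, -0.001, 1.851]
contact_force: [-3.7, -2.8, 5.1]
grip_width: 22.1
finger_force: 30.0
```

```bash
python3 -m pendant '[[[0.24,-0.03,0],[0,0,0],-1],[[0.24,-0.06,0],[0,0,0],-1],[[0.23,-0.09,0],[0,0,0],-1],[[0.22,-0.1,0],[0,0,0],-1],[[0.21,-0.13,0],[0,0,0],-1],[[0.19,-0.15,0],[0,0,0],-1],[[0.17,-0.17,0],[0,0,0],-1],[[0.16,-0.19,0],[0,0,0],-1],[[0.14,-0.2,0],[0,0,0],-1],[[0.11,-0.22,0],[0,0,0],-1]]'
```

```text
time: 13.1
tool_pos: [569.9, 150.3, 137.8]
tcp_rot: [3.142, -0.001, 1.851]
contact_force: [-3.7, -1.5, 5.3]
grip_width: 21.8
finger_force: 30.0
```

```bash
python3 -m pendant '[[[0.09,-0.22,0],[0,0,0],-1],[[0.07,-0.24,0],[0,0,0],-1],[[0.04,-0.24,0],[0,0,0],-1],[[0.02,-0.24,0],[0,0,0],-1],[[-0.01,-0.25,0],[0,0,0],-1],[[-0.03,-0.24,0],[0,0,0],-1],[[-0.06,-0.24,0],[0,0,0],-1],[[-0.09,-0.22,0],[0,0,0],-1],[[-0.1,-0.22,0],[0,0,0],-1],[[-0.13,-0.21,0],[0,0,0],-1]]'
```

```text
time: 13.93
tool_pos: [564.0, 81.1, 137.8]
tcp_rot: [3.139, -0.001, 1.85]
contact_force: [1.1, 8.2, 2.8]
grip_width: 21.8
finger_force: 30.0
```

```bash
python3 -m pendant '[[[-0.15,-0.19,0],[0,0,0],-1],[[-0.17,-0.18,0],[0,0,0],-1],[[-0.19,-0.16,0],[0,0,0],-1],[[-0.2,-0.13,0],[0,0,0],-1],[[-0.22,-0.12,0],[0,0,0],-1],[[-0.22,-0.09,0],[0,0,0],-1],[[-0.24,-0.07,0],[0,0,0],-1],[[-0.24,-0.04,0],[0,0,0],-1],[[-0.24,-0.02,0],[0,0,0],-1],[[-0.25,0.01,0],[0,0,0],-1]]'
```

```text
time: 14.77
tool_pos: [502.9, 50.8, 138.1]
tcp_rot: [3.134, 0.002, 1.85]
contact_force: [10.4, 3.6, -5.1]
grip_width: 22.0
finger_force: 30.0
```

```bash
python3 -m pendant '[[[-0.24,0.04,0],[0,0,0],-1],[[-0.24,0.06,0],[0,0,0],-1],[[-0.22,0.08,0],[0,0,0],-1],[[-0.22,0.11,0],[0,0,0],-1],[[-0.21,0.13,0],[0,0,0],-1],[[-0.19,0.15,0],[0,0,0],-1],[[-0.18,0.17,0],[0,0,0],-1],[[-0.16,0.18,0],[0,0,0],-1],[[-0.13,0.21,0],[0,0,0],-1],[[-0.12,0.21,0],[0,0,0],-1]]'
```

```text
time: 15.6
tool_pos: [442.6, 91.3, 137.9]
tcp_rot: [3.141, 0.0, 1.85]
contact_force: [4.2, -0.1, 0.1]
grip_width: 21.9
finger_force: 30.0
```

```bash
python3 -m pendant '[[[-0.08,0.19,0],[0,0,0],-1],[[-0.03,0.11,0],[0,0,0],-1],[[-0.02,0.04,0],[0,0,0],-1],[[0,0,0],[0,0,0],-1],[[0,0,0],[0,0,0],-1],[[0,0,0],[0,0,0],-1],[[0,0,0],[0,0,0],-1],[[0,0,0],[0,0,0],-1],[[0,0,0],[0,0,0],-1],[[0,0,0],[0,0,0],-1]]'
```

```text
time: 16.43
tool_pos: [438.7, 102.0, 137.8]
tcp_rot: [3.141, -0.002, 1.85]
contact_force: [1.2, 5.3, 3.1]
grip_width: 21.4
finger_force: 30.0
```

```bash
python3 -m pendant '[[[0,0,0],[0,0,0],-0.4],[[0,0,0],[0,0,0],-0.3],[[0,0,0],[0,0,0],-0.1],[[0,0,0],[0,0,0],0.1],[[0,0,0],[0,0,0],0.2],[[0,0,0],[0,0,0],0.2],[[0,0,0],[0,0,0],0.2],[[0,0,0],[0,0,0],0.2],[[0,0,0],[0,0,0],0.2],[[0,0,0],[0,0,0],0.2]]'
python3 -m pendant '[[[0,0,0.1],[0,0,0],0.2],[[0,0,0.3],[0,0,0],0.2],[[0,0,0.5],[0,0,0],0.2],[[0,0,0.6],[0,0,0],0.2],[[0,0,0.6],[0,0,0],0.2],[[0,0,0.6],[0,0,0],0.2],[[0,0,0.6],[0,0,0],0.2],[[0,0,0.4],[0,0,0],0.2],[[0,0,0.2],[0,0,0],0.2],[[0,0,0],[0,0,0],0.2]]'
python3 - <<'E'
from h import *
s=bot.capture("side");c=bot.capture("scene");cv2.imwrite("pics/f_s.png",s);cv2.imwrite("pics/f_c.png",c)
print(proj("side",[438.7,102,148])-[260,140],proj("scene",[438.7,102,148])-[300,150])
cv2.imwrite("pics/f.png",np.hstack([cv2.resize(s[140:320,260:420],(400,450),interpolation=2),cv2.resize(c[150:330,300:460],(400,450),interpolation=2)]))
E
```

```text
time: 17.27
tool_pos: [438.7, 101.3, 137.8]
tcp_rot: [3.141, 0.0, 1.851]
contact_force: [-0.7, 0.3, -0.2]
grip_width: 54.9
finger_force: 0.0
time: 18.1
tool_pos: [439.3, 101.4, 256.5]
tcp_rot: [3.138, 0.001, 1.851]
contact_force: [0.4, -0.1, -0.3]
grip_width: 54.8
finger_force: 0.0
[99.00597665 99.94552255] [93.16910144 67.88504034]
```

View pics/f.png

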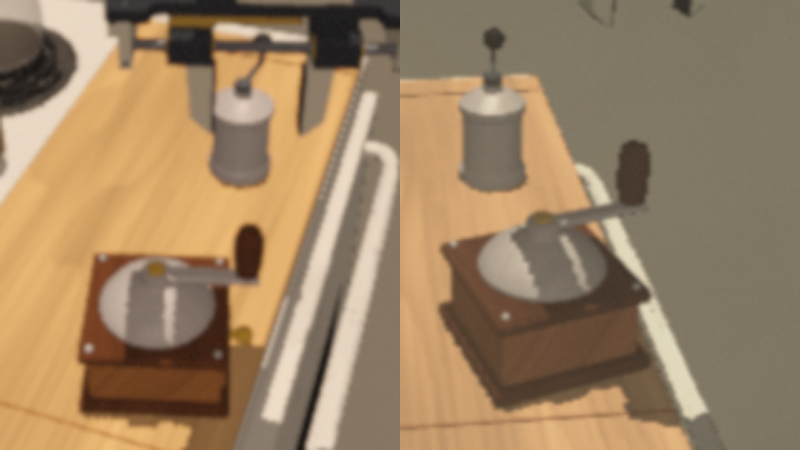

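The crank is parked over the drawer, with the knob within 1–1.5 px of the expected spot in both views. The gripper is clear and the spice grinder's crank has not moved.

```bash
python3 -c "
from plant import bot
print(bot.close_job())"
```

```text
the job is handed in; nothing more can be done
None
```

The mill's crank was turned one and a half turns clockwise at about five seconds a turn and released parked over the drawer; the spice grinder was left untouched, and the job is handed in after about 18 s on the robot's clock.

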